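# Gauge the shower-pole collars and clear the tile joint

### The arm

A 6-joint arm with a two-finger parallel gripper is mounted at the origin on the work surface. World frame = base frame: x ahead of the robot, y to its left, z up, the work surface at z = 0. Lengths are in m, angles in degrees, forces in N, time in s.
With the tool pointing down it reaches from about 0.3 to 0.775 m from the base axis. Payload 14.6 kg.
Tool frame: the origin (TCP) lies between the finger pads; the fingertips stand 19 mm ahead of it and the grasp point (between the pads) is the TCP; z points along the fingers, y is the line along which they close (so a half turn about z gives the same grasp; the last joint's range is limited). The gripper opens to 94 mm and grips with 3 to 60 N. Pads are 16 mm wide; open, the fingers measure 119 mm over their backs; the gripper's body (75 mm by 177 mm) begins 78 mm behind the grasp point.
Start: joints at [-76.41, 17.183, 87.147, -0, 75.671, -3.816], TCP at [0.165, -0.525, 0.224] pointing down, gripper open.
Joint ranges: [-173.82, 173.82], [-45.26, 126.66], [13.44, 144.39], [-59.66, 239.66], [0, 175.72], [-146.38, 146.38]. Speed limits (degrees/s): [127.2, 127.2, 147.25, 180, 180, 180].

### API

Orientations are given as [roll, pitch, yaw] about the fixed x, y, z axes, in that order (R = Rz(yaw) Ry(pitch) Rx(roll)).
In Python, from rig import sense, get_image, calibration, job_done, boxes_of, regions_of, landmark_of gives the robot as it stands. The module is installed in compiled form; this text tells all that it offers.
- The arm moves only by the tool servo_tool, never from a script. Its argument "series" is a list of rows, each a list of 3 entries, a list of its own where there are three numbers: the opening, from -1 (shut) to 1 (fully open), then the shift along the tool's x, y, z in mm, then the turn about the tool's z in degrees. A call has exactly 5 rows; each row is the pose to reach, as a shift and turn from the pose commanded when the call began, along the tool's axes at that moment; what a row does not reach only later rows make up. A row lasts 1/8 s, in which the tool goes at most 62.5 mm and 10.7 degrees, less where a joint would pass 70% of its speed; a pose out of reach is approached as far as the arm can. A call with a gripper value outside its range is refused whole. The fingers move at their own pace and stop on an object; "force" is the grip in N (left out, the last holds). Time passes only in rows, so rows that repeat a pose let the fingers close, or fill a call up. It gives the time, the measured TCP pose, the force, the opening and the grip force at its end, in the units of the state.
- sense(): the state, without advancing time (a new reading comes with each control period).
- get_image(name): name is "scene" or "top" or "wrist"; returns the picture (384x512x3 uint8, red, green, blue); there is no depth.
- calibration(name): a dict with "fx", "fy", "cx", "cy" (pixels), "origin" and "attitude" of the camera in the world. Camera axes: x right, y down, z forward; pixel columns grow to the right and rows downward; lengths in m; the calibration is good to about 2 mm. The wrist camera is an equidistant fisheye: a pixel r from the principal point sees the ray r / f radians off the axis. A picture is of the moment at which its call begins: read the wrist's pose just before it. calibration takes no time and is no camera call; for the wrist camera it gives the pose at the moment of the call.
- job_done(): hands the job in; it is judged then, once.
Trained networks look in the newest picture that a camera, given by its name, has taken for a name from the list of things; names that differ only in an ending like _2 or _b are one class to them, and where a whole thing is asked for, a point or a joint stands for the part that bears it (a point fixed in the world has none). Each returns a list of dicts, best first, with "score" (0 to 1); they miss things now and then, are a little off and sometimes report something else, mostly with a low value. They report only what shows in the picture. A call takes as long as a camera call. They do not tell look-alikes from the thing itself.
- boxes_of(thing, camera): "location" ([x, y, z] in m, in the coordinates of the camera as it stood for that picture, good to about 4 mm: the middle of the surface that is visible of it).
- regions_of(thing, camera): "pixels" (384x512 bool, what is visible of it).
- landmark_of(thing, camera): "location" ([x, y, z] in m, in the coordinates of the camera as it stood for that picture, good to about 4 mm: a listed point, or the origin of a listed thing).
The state is a dict: "t": time; "joints": joint angles; "qvel": joint speeds; "effort": joint torques, N m; "position": TCP position; "ee_rot": TCP orientation; "ft_force": force on the tool from outside, world axes, zero at the start; "wrist_torque": the same for the moment, N m; "opening": finger opening in m; "grasp_force": force on a finger pad.
Only numpy, scipy, OpenCV 4.12 (cv2) and the standard library are available. Lean on these libraries where they do the work, as an engineer would, in place of code of your own. Each camera call takes 0.05 s, during which the arm holds its last target. There are 200 camera calls.

### The job

The shower shelf pole is going back up: gauge each metal collar that is there on the bench caliper, from the largest to the smallest, by standing it between the jaws and gently sliding the jaw shut until the spring anvil gives by roughly half its travel and holding that for a moment; every collar is to end up standing in the parts tray. After gauging, pull the scriber from its cup and draw its point along inside the joint between the two tiles, from the pole foot to the dark tick near the far end, steadily and no faster than 5 cm a second while the point is in the joint, then stand it back in its cup. Leave the toiletries where they are.

Things in the scene. Friction and masses are not known exactly. Their poses are not given: they have to be found in the camera images.
- collar_large: bare metal turned collar (solid ring-like cylinder, dark bore seen on top), 52 mm diameter, 40 mm high, standing upright; origin at the centre of its underside, z along its axis. May be absent
- collar_medium: the same kind of collar, 42 mm diameter, 40 mm high; origin at the centre of its underside. May be absent
- collar_small: the same kind of collar, 32 mm diameter, 40 mm high; origin at the centre of its underside. May be absent
- caliper: fixed bench caliper: grey base plate 155 mm (x) by 220 mm (y), 12 mm thick; the steel beam along its y (its centre line at x = +46 mm, 20 mm wide, top 30 mm up) carries the sliding jaw; a dark block behind the anvil stands at y = -89 to -115 mm, x = -65 to -5 mm, 46 mm high. Origin on the table under the plate, z up. The jaw shuts towards -y
- bed (a point): point on top of the base plate (12 mm above the table) midway between the anvil face and the fully open jaw face: where a collar stands to be measured. The bed is open on the -x side; the beam starts 71 mm to its +x side
- anvil: the caliper's spring anvil: steel pad 34 mm wide (x), 26 mm high, measuring face on its +y side; gives up to 12 mm towards -y against a spring of 1.2 N per mm (1.2 N preload). Origin: lower edge of the measuring face, 14 mm above the table, in line with the bed; axes as the caliper's
- jaw: the caliper's sliding jaw: steel blade 8 mm thick, 26 mm high, with its measuring face on its -y side; slides along the caliper's y with about 1.5 N friction and stays where left. Origin: lower edge of the measuring face in line with the bed, 14 mm above the table. Its face is 100 mm from the anvil's when fully open (stop) and may be pushed up to 85 mm towards it. Axes as the caliper's
- thumb (a point): middle of the gripping part of the jaw's black ribbed thumb block, 26 mm (x) by 20 mm (y), its top 12 mm above this point and its foot 26 mm below; it stands on the jaw's carriage over the beam, 81 mm to +x and 22.5 mm to +y of the jaw origin; move it along the caliper's y to slide the jaw
- tray: fixed open grey parts tray, outside 230 mm (x) by 130 mm (y), walls 4 mm thick and 22 mm high, floor about 4 mm thick; origin at the centre of its underside on the table
- cup: fixed white upright holder cup: foot 60 mm diameter, stem 38 mm outside and 28 mm inside diameter, rim 75 mm above the table; origin at the centre of its underside
- scriber: joint scriber standing in the cup point down, 129 mm long: point 5 mm diameter, shaft 8 mm diameter, a round steel guard 48 mm diameter from 65 to 69 mm above the tip that rests on the cup's rim, then a square wooden handle 16 by 16 mm from 69 to 129 mm above the tip. Origin at the tip, z up along the tool, x and y square to the handle's faces
- panel: fixed foot panel on the table: two white tiles side by side on a backing, 100 mm (x) by 220 mm (y), tile tops 14 mm above the table; between the tiles runs a straight open joint along y, 10 mm wide and 8 mm deep. A round white pole foot (44 mm diameter, with a metal stub, 44 mm high over the table) sits over the joint at y = -102 mm. Origin on the table, in line with the joint
- seam_start (a point): start of the run along the joint, beside the pole foot: on the joint's centre line, at the height of the tile tops (joint floor 8 mm below); its y axis points along the joint to the end mark
- seam_end (a point): end of the run: on the joint's centre line 120 mm from seam_start, marked by a dark tick across the tiles, 30 mm before the panel's edge, at the height of the tile tops
- soap: bystander: bar of soap 55 x 80 x 24 mm; origin under its centre
- nailbrush: bystander: nail brush 40 x 90 x 28 mm; origin under its centre
- jar: bystander: jar 52 mm diameter, 50 mm high; origin under its centre
- pumice: bystander: grey pumice stone 50 x 70 x 30 mm; origin under its centre
- shampoo: bystander: bottle 60 mm diameter, 190 mm high; origin under its centre
- lotion: bystander: bottle 54 mm diameter, 150 mm high; origin under its centre
- mug: bystander: white mug 72 mm diameter, 85 mm high; origin under its centre
There are look-alikes about, which are no part of the job. What is shaped like the scriber but purple is not meant.

How it is judged (in metres and radians):
On the way, in this order (a step that is already met when the one before it is completed fails the run):
1. the large collar stands on the caliper bed, pinched between sliding jaw and anvil with 3 to 25 N for 0.3 s (contact force between jaw and collar_large between 3 and 25 N and contact force between anvil and collar_large above 3 N and angle between collar_large's own z axis and vertical below 0.2 rad), for 0.3 s.
2. the medium collar stands on the caliper bed, pinched between sliding jaw and anvil with 3 to 25 N for 0.3 s (contact force between jaw and collar_medium between 3 and 25 N and contact force between anvil and collar_medium above 3 N and angle between collar_medium's own z axis and vertical below 0.2 rad), for 0.3 s.
3. the small collar stands on the caliper bed, pinched between sliding jaw and anvil with 3 to 25 N for 0.3 s (contact force between jaw and collar_small between 3 and 25 N and contact force between anvil and collar_small above 3 N and angle between collar_small's own z axis and vertical below 0.2 rad), for 0.3 s.
4. the scriber has been pulled clear of its cup (height (world z) of scriber above 0.085 m), for 0.1 s.
5. the scriber's tip is in the joint at the end beside the pole foot (z of scriber in the frame of seam_start between -0.012 and -0.0015 m and x of scriber in the frame of seam_start between -0.007 and 0.007 m and y of scriber in the frame of seam_start between -0.025 and 0.01 m), for 0.1 s.
6. the tip, still in the joint, is a third of the way along (z of scriber in the frame of seam_start between -0.012 and -0.0015 m and x of scriber in the frame of seam_start between -0.007 and 0.007 m and y of scriber in the frame of seam_start between 0.035 and 0.055 m), for 0.05 s.
7. the tip, still in the joint, is two thirds of the way along (z of scriber in the frame of seam_start between -0.012 and -0.0015 m and x of scriber in the frame of seam_start between -0.007 and 0.007 m and y of scriber in the frame of seam_start between 0.075 and 0.095 m), for 0.05 s.
8. the tip, still in the joint, has reached the far end mark (z of scriber in the frame of seam_start between -0.012 and -0.0015 m and x of scriber in the frame of seam_start between -0.007 and 0.007 m and y of scriber in the frame of seam_start above 0.112 m), for 0.1 s.
At the end, for the whole second after the job is handed in: Every collar present stands upright and at rest on the tray floor (centre within 105 by 55 mm of the tray's centre, tilt under 0.2 rad); the scriber stands in its cup, guard on the rim (axis within 14 mm, tip under 16 mm above the table, tilt under 0.15 rad), at rest (x of collar_large in the frame of tray between -0.105 and 0.105 m and y of collar_large in the frame of tray between -0.055 and 0.055 m and z of each of collar_large, collar_medium, collar_small in the frame of tray below 0.012 m and angle between each of collar_large, collar_medium, collar_small's own z axis and vertical below 0.2 rad and linear speed of each of collar_large, collar_medium, collar_small, scriber below 0.03 m/s and x of collar_medium in the frame of tray between -0.105 and 0.105 m and y of collar_medium in the frame of tray between -0.055 and 0.055 m and x of collar_small in the frame of tray between -0.105 and 0.105 m and y of collar_small in the frame of tray between -0.055 and 0.055 m and horizontal distance between scriber and cup below 0.014 m and z of scriber in the frame of cup below 0.016 m and angle between scriber's own z axis and vertical below 0.15 rad); the robot touches nothing.
It fails at once if the scriber moves faster than 6 cm/s while its point is in the joint (z of scriber in the frame of seam_start between -0.012 and -0.0015 m and x of scriber in the frame of seam_start between -0.007 and 0.007 m and y of scriber in the frame of seam_start between -0.03 and 0.15 m and linear speed of scriber above 0.06 m/s).
It fails at once if a toiletry is pushed more than 5 cm or knocked over (distance of any of soap, nailbrush, jar, pumice, shampoo, lotion, mug from where it was at the start of the episode above 0.05 m or angle between any of soap, nailbrush, jar, pumice, shampoo, lotion, mug's own z axis and vertical above 0.6 rad).
Of collar_large, collar_medium, collar_small only 2 to 3 are there at a start; the rules pass over those that are not, and their reading is None.
At some moment in a run one of collar_large, collar_medium, collar_small may be knocked a few centimetres aside while the robot is not near it.
It also fails if it takes over 210 s, if anything falls off the work surface, if the arm or the gripper's body presses on something with over 40 N, if the wrist force passes 120 N, or if a joint passes its speed limit or range.

## Working session

There is one attempt and no reset: what is moved stays moved. The work goes in short steps, Python scripts to look and compute and a tool call to move; the robot and the scene stay as the last step left them, time stands still between calls to the robot, and variables do not carry over. Pictures are saved under pics/ and viewed, at most 14 in all, crops included, and the job is handed in when it is done.

Besides the shell and the picture viewer there is one more tool, called after "Request:" by a JSON object that holds its "op" and its "data", one argument or row to a line. servo_tool: Moves the arm, as the interface text tells. Its arguments: {"type":"object","properties":{"series":{"type":"array","items":{"type":"array"}},"force":{"type":"number"}},"required":["series"]}

```bash
mkdir -p pics; cat > h.py <<'E'
import numpy as np, cv2
from scipy.spatial.transform import Rotation as R
from rig import *
def cam(n):
    c=calibration(n); A=np.array(c["attitude"],float)
    if A.shape!=(3,3): A=R.from_euler('xyz',A.ravel(),degrees=True).as_matrix()
    return c,A,np.array(c["origin"])
def w(loc,n):
    c,A,o=cam(n); return o+A@np.array(loc)
def snap(n,f):
    im=get_image(n); cv2.imwrite('pics/'+f,im[...,::-1]); return im
E
python3 - <<'E'
from h import *
s=sense(); print({k:np.round(v,3) for k,v in s.items()})
for n in("top","scene"):
    print(n,calibration(n))
    snap(n,n+"0.png")
    for t in["collar_large","collar_medium","collar_small","bed","anvil","jaw","thumb","tray","cup","scriber","panel","seam_start","seam_end"]:
        print(t,[(round(d["score"],2),np.round(w(d["location"],n),3).tolist()) for d in landmark_of(t,n)[:3]])
E
```

```text
{'t': np.float64(0.0), 'joints': array([-7.6409e+01,  1.7216e+01,  8.7179e+01, -2.0000e-03,  7.5671e+01,
       -3.8170e+00]), 'qvel': array([ 0.022,  0.035, -0.081, -0.015, -0.002, -0.005]), 'effort': array([-2.0000e-03, -5.3181e+01, -3.5274e+01,  7.1000e-02,  2.4000e-02,
       -0.0000e+00]), 'position': array([ 0.164, -0.525,  0.224]), 'ee_rot': array([-1.79934e+02, -3.00000e-03,  1.74080e+01]), 'ft_force': array([ 0.536,  0.485, -0.593]), 'wrist_torque': array([-0.023,  0.003, -0.016]), 'grasp_force': np.float64(0.0), 'opening': np.float64(0.094)}
top {'fx': 399.0468976481667, 'fy': 399.0468976481667, 'cx': 254.7749403905446, 'cy': 194.1800662931958, 'origin': array([0.37034561, 0.02300554, 1.24182777]), 'attitude': array([-1.69948627e+02,  1.59890251e-01, -9.04954908e+01])}
collar_large [(0.37, [0.652, -0.232, -0.001])]
collar_medium [(0.73, [0.524, 0.318, 0.002]), (0.26, [0.576, -0.058, 0.015]), (0.25, [0.446, -0.064, 0.015])]
collar_small [(0.57, [0.448, -0.061, 0.015]), (0.45, [0.407, 0.244, 0.003]), (0.35, [0.609, 0.002, 0.001])]
bed [(0.83, [0.573, -0.008, 0.008])]
anvil [(
[... 813 characters left out ...]
47, [0.409, 0.248, -0.005])]
bed [(0.69, [0.575, -0.005, 0.013]), (0.51, [0.587, 0.453, -0.001])]
anvil [(0.66, [0.571, -0.059, 0.015]), (0.46, [0.439, 0.007, -0.002])]
jaw [(0.87, [0.576, 0.021, 0.017])]
thumb [(0.71, [0.611, 0.005, 0.0]), (0.58, [0.652, 0.036, 0.064])]
tray [(0.79, [0.473, -0.348, -0.002]), (0.62, [0.518, 0.319, -0.0])]
cup [(0.83, [0.652, -0.224, 0.007]), (0.6, [0.408, 0.249, 0.001])]
scriber [(0.65, [0.653, -0.321, -0.001]), (0.51, [0.646, -0.227, 0.01])]
panel [(0.79, [0.436, 0.009, -0.004]), (0.52, [0.323, 0.191, -0.001])]
seam_start [(0.58, [0.441, -0.055, 0.014]), (0.38, [0.575, 0.021, 0.017])]
seam_end [(0.93, [0.433, 0.064, 0.012]), (0.31, [0.659, -0.421, -0.002])]
```

View pics/top0.png

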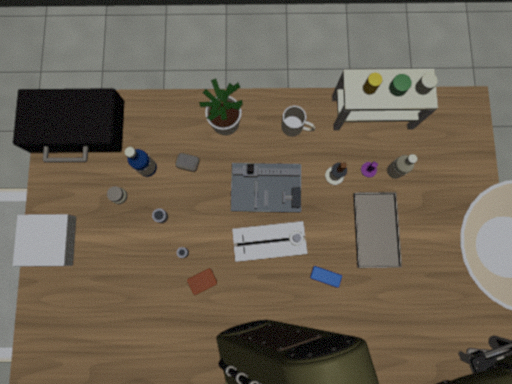

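View pics/scene0.png

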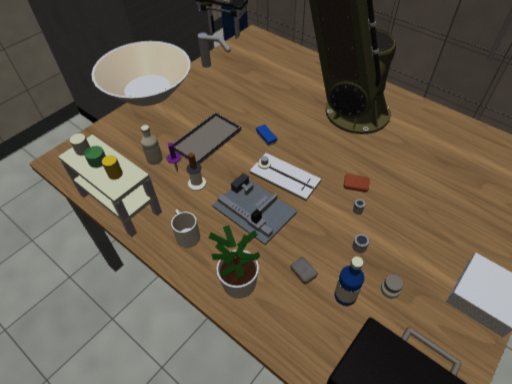

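The top view shows the caliper near (265,187), panel (270,241), tray (376,230), the scriber in its white cup (336,172) and a purple look-alike (369,169). There are two collars, at (159,215) and (182,253), and a round jar-like thing at (117,195). I'll move over to the collars and look closer.

Request:
{"op": "servo_tool", "data": {
  "series": [
    [1, [300, -190, -90], -55],
    [1, [300, -190, -90], -55],
    [1, [300, -190, -90], -55],
    [1, [300, -190, -90], -55],
    [1, [300, -190, -90], -55]
  ]
}}

```text
t: 2.02
position: [0.3611, -0.2919, 0.302]
ee_rot: [180.0, 0.0, 71.5]
ft_force: [0.4, -0.9, -0.2]
opening: 0.0939
grasp_force: 0.0
```

```bash
cat >> h.py <<'E'
def plan(x,y,z,yaw=None,s=None):
    s=s or sense(); p=np.array(s["position"]); e=s["ee_rot"]
    Rm=R.from_euler('xyz',e,degrees=True).as_matrix()
    d=Rm.T@(np.array([x,y,z])-p)*1000
    t=0 if yaw is None else -((yaw-e[2]+180)%360-180)
    print("plan",np.round(d,1).tolist(),"turn",round(t,1),"| at",np.round(p,4).tolist(),"yaw",round(e[2],2))
E
python3 - <<'E'
from h import *
print(calibration("wrist"))
plan(.45,.2,.3,90)
for t in["soap","nailbrush","jar","pumice","shampoo","lotion","mug"]:
    print(t,[(round(d["score"],2),np.round(w(d["location"],"top"),3).tolist()) for d in landmark_of(t,"top")[:2]])
E
```

```text
{'fx': 297.3186396354542, 'fy': 297.3186396354542, 'cx': 257.24678273480527, 'cy': 192.57600155266718, 'origin': array([ 0.38301665, -0.22713226,  0.4623229 ]), 'attitude': array([ 1.66343316e+02, -7.34926367e-02, -1.84673188e+01])}
plan [494.6, -72.1, 1.8] turn -18.5 | at [0.3611, -0.2919, 0.302] yaw 71.46
soap [(0.93, [0.326, 0.185, -0.001]), (0.41, [0.576, -0.009, 0.01])]
nailbrush [(0.71, [0.334, -0.186, 0.001])]
jar [(0.64, [0.589, 0.454, 0.005])]
pumice [(0.33, [0.337, -0.184, 0.001])]
shampoo [(0.84, [0.678, 0.368, 0.003])]
lotion [(0.62, [0.661, -0.425, 0.004])]
mug [(0.59, [0.814, -0.098, 0.001]), (0.31, [0.447, -0.061, 0.015])]
```

Request:
{"op": "servo_tool", "data": {
  "series": [
    [1, [300, -44, 0], -18.5],
    [1, [300, -44, 0], -18.5],
    [1, [300, -44, 0], -18.5],
    [1, [300, -44, 0], -18.5],
    [1, [300, -44, 0], -18.5]
  ]
}}

```text
t: 3.0
position: [0.4156, 0.0055, 0.3011]
ee_rot: [-180.0, 0.0, 89.5]
ft_force: [0.6, -0.2, -0.5]
opening: 0.0942
grasp_force: 0.0
```

Request:
{"op": "servo_tool", "data": {
  "series": [
    [1, [190, 45, 0], 0],
    [1, [190, 45, 0], 0],
    [1, [190, 45, 0], 0],
    [1, [190, 45, 0], 0],
    [1, [190, 45, 0], 0]
  ]
}}

```text
t: 3.62
position: [0.4622, 0.1933, 0.3007]
ee_rot: [-179.9, 0.0, 89.6]
ft_force: [-0.1, 0.2, 0.9]
opening: 0.0941
grasp_force: 0.0
```

```bash
python3 - <<'E'
from h import *
s=sense();print(s["t"],s["position"],s["ee_rot"],s["joints"])
snap("wrist","w1.png"); print(cam("wrist"))
for t in["collar_large","collar_medium","collar_small","jar","bed","jaw","thumb","anvil"]:
    print(t,[(round(d["score"],2),np.round(w(d["location"],"wrist"),4).tolist()) for d in landmark_of(t,"wrist")[:3]])
E
```

```text
3.625 [0.46215107 0.19326051 0.30069645] [-1.79944281e+02  3.19532194e-02  8.95615452e+01] [ 1.85096444e+01  8.04797158e+00  8.81390671e+01 -1.21989110e-02
  8.38760364e+01  1.89494228e+01]
({'fx': 297.3186396354542, 'fy': 297.3186396354542, 'cx': 257.24678273480527, 'cy': 192.57600155266718, 'origin': array([0.46306324, 0.26104679, 0.46133812]), 'attitude': array([ 1.66320432e+02, -1.11275264e-02, -4.14141152e-01])}, array([[ 9.99973858e-01, -7.06895728e-03, -1.52067898e-03],
       [-7.22806360e-03, -9.71607801e-01, -2.36486863e-01],
       [ 1.94211972e-04,  2.36491673e-01, -9.71633496e-01]]), array([0.46306324, 0.26104679, 0.46133812]))
collar_large []
collar_medium [(0.68, [0.5807, 0.0188, 0.0171]), (0.61, [0.522, 0.3222, 0.002]), (0.45, [0.6116, -0.0001, -0.0003])]
collar_small [(0.71, [0.6936, 0.236, 0.0048]), (0.58, [0.4125, 0.2455, 0.0031])]
jar [(0.55, [0.5926, 0.4562, 0.0005])]
bed [(0.92, [0.577, -0.0089, 0.0144])]
jaw [(0.93, [0.577, 0.0173, 0.016])]
thumb []
anvil [(0.57, [0.5776, -0.0563, 0.0142])]
```

View pics/w1.png

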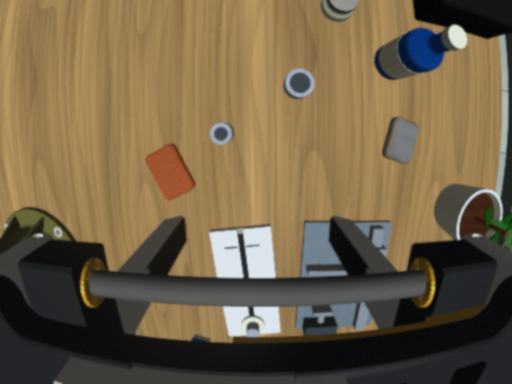

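The wrist view shows the medium collar with its dark bore at (299,83) and the small one at (221,133). The thing at (340,5) is the lidded jar, so there's no large collar in this view. I'll approach the medium collar.

Request:
{"op": "servo_tool", "data": {
  "series": [
    [1, [127, 59, 170], 0],
    [1, [127, 59, 170], 0],
    [1, [127, 59, 170], 0],
    [1, [127, 59, 170], 0],
    [1, [127, 59, 170], 0]
  ]
}}

```text
t: 4.7
position: [0.521, 0.321, 0.129]
ee_rot: [-179.8, 0.1, 89.7]
ft_force: [-0.8, -0.5, 0.7]
opening: 0.0942
grasp_force: 0.0
```

```bash
cat >> h.py <<'E'
def ray(px,n="wrist"):
    c,A,o=cam(n); u=(np.array(px,float)-[c["cx"],c["cy"]])
    if n=="wrist":
        r=np.hypot(*u); th=r/c["fx"]; v=np.r_[u/r*np.sin(th),np.cos(th)]
    else: v=np.r_[u/c["fx"],1]
    return o,A@v
def atz(px,z,n="wrist"):
    o,v=ray(px,n); return (o+v*(z-o[2])/v[2])[:2]
def regc(t,n,z):
    out=[]
    for d in regions_of(t,n)[:3]:
        m=d["pixels"]; k=np.argwhere(m).mean(0)[::-1]; out.append((round(d["score"],2),int(m.sum()),np.round(k,1).tolist(),np.round(atz(k,z,n),4).tolist()))
    return out
E
python3 - <<'E'
from h import *
plan(.521,.320,.028,89)
snap("wrist","w2.png")
for t in["collar_medium","collar_small"]:
    print(t,[(round(d["score"],2),np.round(w(d["location"],"wrist"),4).tolist()) for d in landmark_of(t,"wrist")[:3]],regc(t,"wrist",.03))
get_image("top")
for t in["caliper","panel","tray","bed","jaw","anvil","thumb"]:
    print(t,[(round(d["score"],2),np.round(w(d["location"],"top"),4).tolist()) for d in landmark_of(t,"top")[:1]],end=' ')
    if t in("caliper","panel","tray"):
      for d in regions_of(t,"top")[:1]:
        p=np.array([atz(q[::-1],.013,"top") for q in np.argwhere(d["pixels"])],np.float32); r=cv2.minAreaRect(p*1000); print(np.round(r[0],1),np.round(r[1],1),round(r[2],2))
print(landmark_of("collar_large","top")[:2])
E
```

```text
plan [-0.9, 0.3, 101.0] turn 0.7 | at [0.521, 0.321, 0.129] yaw 89.68
collar_medium [(0.7, [0.5215, 0.3211, 0.0032])] [(0.89, 1997, [259.6, 200.2], [0.5249, 0.3176])]
collar_small [] []
caliper [(0.79, [0.6083, 0.002, 0.0048])] Traceback (most recent call last):
  File "<stdin>", line 11, in <module>
  File "h.py", line 25, in atz
    o,v=ray(px,n); return (o+v*(z-o[2])/v[2])[:2]
        ~~~^^^^^^
  File "h.py", line 19, in ray
    c,A,o=cam(n); u=(np.array(px,float)-[c["cx"],c["cy"]])
          ~~~^^^
  File "h.py", line 5, in cam
    c=calibration(n); A=np.array(c["attitude"],float)
ValueError: time passes only in moves, steps and waits
```

View pics/w2.png

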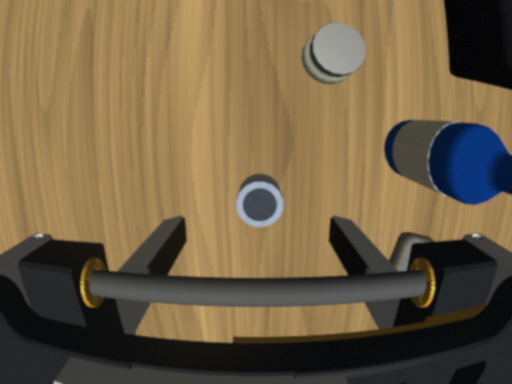

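The medium collar's bore is at (260,204), centred under the gripper, and the jar's plain lid is at (337,48). I'll descend and grip.

Request:
{"op": "servo_tool", "data": {
  "series": [
    [1, [0, 0, 60], 0.7],
    [1, [0, 0, 101], 0.7],
    [1, [0, 0, 101], 0.7],
    [-1, [0, 0, 101], 0.7],
    [-1, [0, 0, 101], 0.7]
  ],
  "force": 25
}}

```text
t: 5.72
position: [0.5227, 0.3213, 0.0325]
ee_rot: [179.8, -0.1, 88.9]
ft_force: [-0.6, 0.5, -0.1]
opening: 0.0778
grasp_force: 0.0
```

Request:
{"op": "servo_tool", "data": {
  "series": [
    [-1, [0, 0, 0], 0],
    [-1, [0, 0, 0], 0],
    [-1, [0, 0, 0], 0],
    [-1, [0, 0, 0], 0],
    [-1, [0, 0, -10], 0]
  ]
}}

```text
t: 6.35
position: [0.5213, 0.3206, 0.0398]
ee_rot: [-179.9, 0.0, 88.9]
ft_force: [-0.9, 0.7, 0.1]
opening: 0.0413
grasp_force: 25.0
```

```bash
cat >> h.py <<'E'
def atzs(px,z,n):
    c,A,o=cam(n); v=np.c_[(np.array(px,float)-[c["cx"],c["cy"]])/c["fx"],np.ones(len(px))]@A.T
    return (o+v*((z-o[2])/v[:,2])[:,None])[:,:2]
E
python3 - <<'E'
from h import *
plan(.575,-.015,.12,89)
get_image("top")
for t in["caliper","panel","tray","bed","jaw","anvil","thumb"]:
    print(t,[(round(d["score"],2),np.round(w(d["location"],"top"),4).tolist()) for d in landmark_of(t,"top")[:1]])
    if t in("caliper","panel","tray"):
      for d in regions_of(t,"top")[:1]:
        p=atzs(np.argwhere(d["pixels"])[:,::-1],.013,"top").astype(np.float32); r=cv2.minAreaRect(p*1000); print('  ',np.round(r[0],1),np.round(r[1],1),round(r[2],2))
print(landmark_of("collar_large","top")[:2])
E
```

```text
plan [-334.6, 59.9, -80.0] turn -0.1 | at [0.5213, 0.3206, 0.0398] yaw 88.92
caliper [(0.68, [0.6126, 0.0013, -0.0022])]
   [611.6  -8. ] [221.4 153.5] 89.46
panel [(0.86, [0.4423, -0.0033, 0.0018])]
   [441.8 -17.6] [100.3 219.8] 5.54
tray [(0.58, [0.4782, -0.3488, 0.0003])]
   [ 474.8 -348.3] [141.4 233.8] 89.51
bed [(0.68, [0.5241, 0.3185, 0.0133])]
jaw [(0.55, [0.5746, 0.0166, 0.0149])]
anvil [(0.63, [0.576, -0.0606, 0.0122])]
thumb [(0.58, [0.6565, 0.0397, 0.0637])]
[]
```

Request:
{"op": "servo_tool", "data": {
  "series": [
    [-1, [-10, 5, -60], 0],
    [-1, [-250, 50, -85], 0],
    [-1, [-250, 50, -85], 0],
    [-1, [-250, 50, -85], 0],
    [-1, [-250, 50, -85], 0]
  ]
}}

```text
t: 7.58
position: [0.5671, 0.0678, 0.1256]
ee_rot: [180.0, -0.0, 88.9]
ft_force: [0.4, 1.6, -1.8]
opening: 0.042
grasp_force: 25.0
```

Request:
{"op": "servo_tool", "data": {
  "series": [
    [-1, [-60, 7, 0], 0],
    [-1, [-85, 8, 0], 0],
    [-1, [-85, 8, 0], 0],
    [-1, [-85, 8, 0], 0],
    [-1, [-85, 8, 0], 0]
  ]
}}

```text
t: 8.2
position: [0.5734, -0.014, 0.1252]
ee_rot: [-180.0, -0.0, 89.0]
ft_force: [-0.3, 0.5, -1.2]
opening: 0.0417
grasp_force: 25.0
```

```bash
python3 - <<'E'
from h import *
plan(.575,-.017,.044,89.2)
snap("wrist","w3.png")
for t in["bed","jaw","anvil","thumb","collar_medium"]:
    print(t,[(round(d["score"],2),np.round(w(d["location"],"wrist"),4).tolist()) for d in landmark_of(t,"wrist")[:2]])
E
```

```text
plan [-2.9, 1.6, 81.2] turn -0.2 | at [0.5734, -0.014, 0.1252] yaw 89.01
bed [(0.76, [0.5746, -0.0091, 0.0095]), (0.25, [0.3376, -0.1846, 0.0013])]
jaw [(0.76, [0.5781, 0.0157, 0.0148]), (0.42, [0.4413, 0.0006, -0.003])]
anvil []
thumb [(0.93, [0.6586, 0.0417, 0.0652])]
collar_medium [(0.94, [0.5725, -0.0145, 0.095])]
```

View pics/w3.png

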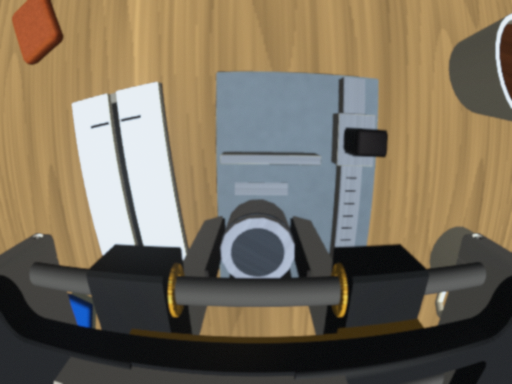

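```bash
python3 - <<'E'
from h import *
for p,z in[((260,182),.012),((260,195),.012),((270,153),.04),((270,163),.04),((365,132),.077),((365,155),.077),((347,143),.077),((386,143),.077),((222,160),.04),((320,162),.04),((217,72),.012),((378,79),.012),((217,210),.012)]: print(p,z,atz(p,z).round(4))
E
```

```text
(260, 182) 0.012 [ 0.5768 -0.003 ]
(260, 195) 0.012 [ 0.5766 -0.0156]
(270, 153) 0.04 [0.5853 0.0272]
(270, 163) 0.04 [0.5852 0.0188]
(365, 132) 0.077 [0.6536 0.0467]
(365, 155) 0.077 [0.6541 0.0297]
(347, 143) 0.077 [0.6397 0.0383]
(386, 143) 0.077 [0.671  0.0391]
(222, 160) 0.04 [0.5452 0.0222]
(320, 162) 0.04 [0.6276 0.0193]
(217, 72) 0.012 [0.5392 0.1008]
(378, 79) 0.012 [0.6919 0.097 ]
(217, 210) 0.012 [ 0.5348 -0.0298]
```

The jaw face is at y≈0.019, the pale bed mark at (260,188) is at (0.577,-0.009), and the thumb at (366,143) is at (0.655,0.0385). I'll set the collar down on the bed.

Request:
{"op": "servo_tool", "data": {
  "series": [
    [-1, [0, 2, 50], 0],
    [-1, [1, 2, 70], 0],
    [-1, [1, 2, 78], 0],
    [-1, [1, 2, 82], 0],
    [-1, [1, 2, 82], 0]
  ]
}}

```text
t: 9.12
position: [0.5758, -0.0143, 0.0439]
ee_rot: [179.9, 0.0, 88.9]
ft_force: [0.3, -0.2, -0.8]
opening: 0.0415
grasp_force: 25.0
```

Request:
{"op": "servo_tool", "data": {
  "series": [
    [0.45, [0, 0, 0], 0],
    [0.45, [0, 0, 0], 0],
    [0.45, [0, 0, 0], 0],
    [0.45, [0, 0, -25], 0],
    [0.45, [0, 0, -75], 0]
  ]
}}

```text
t: 9.75
position: [0.5745, -0.0142, 0.1176]
ee_rot: [-179.8, -0.0, 88.9]
ft_force: [0.8, 0.5, -1.3]
opening: 0.068
grasp_force: 0.0
```

```bash
python3 - <<'E'
from h import *
plan(.655,.0385,.11,89);plan(.655,.0385,.066,88.5)
get_image("wrist")
for t in["jaw","thumb","collar_medium"]:
    print(t,[(round(d["score"],2),np.round(w(d["location"],"wrist"),4).tolist()) for d in landmark_of(t,"wrist")[:2]])
E
```

```text
plan [54.2, 79.5, 7.4] turn -0.1 | at [0.5745, -0.0142, 0.1176] yaw 88.92
plan [54.2, 79.7, 51.4] turn 0.4 | at [0.5745, -0.0142, 0.1176] yaw 88.92
jaw [(0.8, [0.5806, 0.015, 0.025]), (0.74, [0.8213, -0.0915, 0.0067])]
thumb [(0.71, [0.6624, 0.046, 0.07])]
collar_medium [(0.58, [0.5756, -0.0164, 0.013])]
```

Request:
{"op": "servo_tool", "data": {
  "series": [
    [0.45, [30, 45, 0], 0],
    [0.45, [54, 80, 0], 0],
    [0.45, [54, 80, 0], 0],
    [0.45, [54, 80, 35], 0],
    [0.45, [54, 80, 51], 0]
  ]
}}

```text
t: 10.58
position: [0.6548, 0.0377, 0.0645]
ee_rot: [-179.8, 0.0, 88.9]
ft_force: [-0.6, 0.2, -0.0]
opening: 0.0681
grasp_force: 0.0
```

Request:
{"op": "servo_tool", "data": {
  "series": [
    [0.45, [0, 0, 0], 0],
    [-1, [0, 0, 0], 0],
    [-1, [0, 0, 0], 0],
    [-1, [0, 0, 0], 0],
    [-1, [0, 0, 0], 0]
  ],
  "force": 40
}}

```text
t: 11.2
position: [0.6566, 0.0382, 0.0675]
ee_rot: [180.0, -0.0, 88.9]
ft_force: [-0.2, -0.9, -0.3]
opening: 0.0314
grasp_force: 0.0
```

Request:
{"op": "servo_tool", "data": {
  "series": [
    [-1, [-5, 0, 0], 0],
    [-1, [-10, 0, 0], 0],
    [-1, [-15, 0, 0], 0],
    [-1, [-20, 0, 0], 0],
    [-1, [-20, 0, 0], 0]
  ]
}}

```text
t: 11.82
position: [0.6584, 0.0177, 0.0676]
ee_rot: [179.6, 0.0, 88.9]
ft_force: [21.8, -2.2, -9.9]
opening: 0.0259
grasp_force: 40.0
```

Request:
{"op": "servo_tool", "data": {
  "series": [
    [-1, [-3, 3, 0], 0],
    [-1, [-6, 3, 0], 0],
    [-1, [-9, 3, 0], 0],
    [-1, [-12, 3, 0], 0],
    [-1, [-12, 3, 0], 0]
  ]
}}

```text
t: 12.45
position: [0.6584, 0.006, 0.0674]
ee_rot: [-179.9, -0.0, 88.9]
ft_force: [-6.9, 0.3, 3.9]
opening: 0.0256
grasp_force: 40.0
```

Request:
{"op": "servo_tool", "data": {
  "series": [
    [-1, [-2, 0, 0], 0],
    [-1, [-4, 0, 0], 0],
    [-1, [-5, 0, 0], 0],
    [-1, [-5, 0, 0], 0],
    [-1, [-5, 0, 0], 0]
  ]
}}

```text
t: 13.08
position: [0.6582, 0.0016, 0.0674]
ee_rot: [-179.9, -0.0, 88.9]
ft_force: [-7.0, 2.9, 3.9]
opening: 0.0259
grasp_force: 40.0
```

```bash
python3 - <<'E'
from h import *
s=sense();print(s["position"],s["ft_force"],s["opening"])
snap("wrist","w4.png")
for t in["jaw","anvil","thumb","collar_medium"]:
    print(t,[(round(d["score"],2),np.round(w(d["location"],"wrist"),4).tolist()) for d in landmark_of(t,"wrist")[:1]])
E
```

```text
[0.65824116 0.0015651  0.06740056] [-6.99822011  2.94223962  3.87400963] 0.02590580487941837
jaw []
anvil []
thumb []
collar_medium []
```

View pics/w4.png

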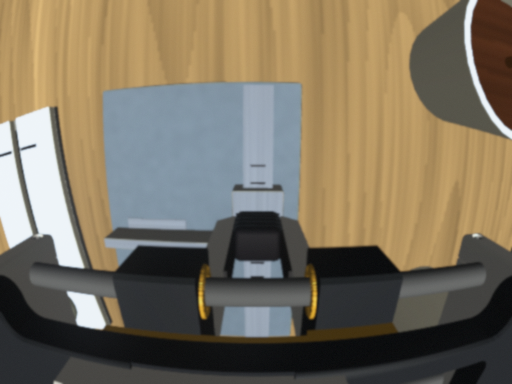

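The gripper holds the thumb at (258,235), and the spring force is just beginning. I'll close the jaw further in small steps.

Request:
{"op": "servo_tool", "data": {
  "series": [
    [-1, [-1, -1, 0], 0],
    [-1, [-2, -1, 0], 0],
    [-1, [-3, -1, 0], 0],
    [-1, [-3, -1, 0], 0],
    [-1, [-3, -1, 0], 0]
  ]
}}

```text
t: 13.95
position: [0.6581, -0.001, 0.0675]
ee_rot: [179.9, -0.1, 88.9]
ft_force: [2.8, 6.0, -0.1]
opening: 0.0255
grasp_force: 40.0
```

Request:
{"op": "servo_tool", "data": {
  "series": [
    [-1, [-1, 0, 0], 0],
    [-1, [-2, 0, 0], 0],
    [-1, [-2, 0, 0], 0],
    [-1, [-2, 0, 0], 0],
    [-1, [-2, 0, 0], 0]
  ]
}}

```text
t: 14.58
position: [0.6581, -0.0027, 0.0674]
ee_rot: [179.9, -0.1, 88.9]
ft_force: [3.2, 8.3, 0.3]
opening: 0.0257
grasp_force: 40.0
```

Request:
{"op": "servo_tool", "data": {
  "series": [
    [-1, [-1, 0, 0], 0],
    [-1, [-1.5, 0, 0], 0],
    [-1, [-1.5, 0, 0], 0],
    [-1, [-1.5, 0, 0], 0],
    [-1, [-1.5, 0, 0], 0]
  ]
}}

```text
t: 15.2
position: [0.658, -0.0039, 0.0675]
ee_rot: [179.9, -0.1, 88.9]
ft_force: [2.9, 9.8, 0.7]
opening: 0.0258
grasp_force: 40.0
```

Request:
{"op": "servo_tool", "data": {
  "series": [
    [-1, [8, 0, 0], 0],
    [-1, [18, 0, 0], 0],
    [-1, [28, 0, 0], 0],
    [-1, [38, 0, 0], 0],
    [-1, [42, 0, 0], 0]
  ]
}}

```text
t: 15.82
position: [0.659, 0.0372, 0.0674]
ee_rot: [179.9, 0.0, 88.9]
ft_force: [7.6, -1.8, -0.7]
opening: 0.0256
grasp_force: 40.0
```

Request:
{"op": "servo_tool", "data": {
  "series": [
    [0.2, [0, 0, 0], 0],
    [0.2, [0, 0, 0], 0],
    [0.2, [0, 0, 0], 0],
    [0.2, [0, 0, -30], 0],
    [0.2, [0, 0, -50], 0]
  ],
  "force": 25
}}

```text
t: 16.45
position: [0.6587, 0.0366, 0.1186]
ee_rot: [179.9, 0.0, 88.9]
ft_force: [-0.4, 0.5, -0.0]
opening: 0.0563
grasp_force: 0.0
```

```bash
python3 - <<'E'
from h import *
plan(.576,-.027,.11,89)
get_image("wrist")
for t in["jaw","anvil","thumb","collar_medium"]:
    print(t,[(round(d["score"],2),np.round(w(d["location"],"wrist"),4).tolist()) for d in landmark_of(t,"wrist")[:1]])
get_image("top")
print([(round(d["score"],2),np.round(w(d["location"],"top"),4).tolist()) for d in landmark_of("collar_medium","top")[:2]])
E
```

```text
plan [-65.1, -81.4, 8.5] turn -0.1 | at [0.6587, 0.0366, 0.1186] yaw 88.91
jaw [(0.78, [0.5786, 0.0182, 0.0157])]
anvil [(0.66, [0.6142, -0.0003, -0.0051])]
thumb [(0.65, [0.6595, 0.0426, 0.0632])]
collar_medium [(0.46, [0.5739, -0.0351, 0.01])]
[(0.57, [0.5777, -0.0343, 0.014])]
```

Request:
{"op": "servo_tool", "data": {
  "series": [
    [0.6, [-40, -45, 0], 0],
    [0.6, [-73, -82, 0], 0],
    [0.6, [-73, -82, 0], 0],
    [0.6, [-73, -82, 50], 0],
    [0.6, [-73, -82, 75], 0]
  ]
}}

```text
t: 17.42
position: [0.5747, -0.0342, 0.0397]
ee_rot: [-179.9, -0.0, 88.9]
ft_force: [0.1, -0.1, -0.0]
opening: 0.0754
grasp_force: 0.0
```

Request:
{"op": "servo_tool", "data": {
  "series": [
    [0.6, [0, 0, 0], 0],
    [-1, [0, 0, 0], 0],
    [-1, [0, 0, 0], 0],
    [-1, [0, 0, 0], 0],
    [-1, [0, 0, 0], 0]
  ]
}}

```text
t: 18.05
position: [0.5753, -0.0348, 0.0428]
ee_rot: [179.9, 0.0, 88.9]
ft_force: [-0.9, -0.3, 3.7]
opening: 0.0415
grasp_force: 25.0
```

Request:
{"op": "servo_tool", "data": {
  "series": [
    [-1, [0, 0, 0], 0],
    [-1, [0, 0, 0], 0],
    [-1, [0, 0, -40], 0],
    [-1, [0, 0, -90], 0],
    [-1, [0, 0, -100], 0]
  ]
}}

```text
t: 18.68
position: [0.5761, -0.0349, 0.1453]
ee_rot: [179.7, 0.0, 88.9]
ft_force: [0.2, 0.2, -1.0]
opening: 0.0416
grasp_force: 25.0
```

```bash
python3 - <<'E'
from h import *
plan(.53,-.345,.145,89);plan(.53,-.345,.036,89)
snap("wrist","w5.png")
for t in["tray","collar_medium"]:
    print(t,[(round(d["score"],2),np.round(w(d["location"],"wrist"),4).tolist()) for d in landmark_of(t,"wrist")[:1]])
E
```

```text
plan [-310.9, -40.3, 0.3] turn -0.1 | at [0.5761, -0.0349, 0.1453] yaw 88.92
plan [-310.9, -40.8, 109.3] turn -0.1 | at [0.5761, -0.0349, 0.1453] yaw 88.92
tray [(0.47, [0.6112, 0.0038, -0.0033])]
collar_medium [(0.58, [0.5744, -0.0343, 0.1119])]
```

Request:
{"op": "servo_tool", "data": {
  "series": [
    [-1, [-314, -60, 0], 0],
    [-1, [-314, -60, 0], 0],
    [-1, [-314, -60, 0], 0],
    [-1, [-314, -60, 0], 0],
    [-1, [-314, -60, 0], 0]
  ]
}}

```text
t: 19.45
position: [0.5094, -0.3421, 0.1401]
ee_rot: [-179.9, -0.1, 88.9]
ft_force: [1.1, 0.3, -0.3]
opening: 0.0419
grasp_force: 25.0
```

```bash
python3 - <<'E'
from h import *
plan(.51,-.348,.0365,89)
snap("wrist","w6.png")
for t in["tray","cup","scriber","collar_medium"]:
    print(t,[(round(d["score"],2),np.round(w(d["location"],"wrist"),4).tolist()) for d in landmark_of(t,"wrist")[:2]])
E
```

```text
plan [-6.1, 1.0, 103.6] turn -0.1 | at [0.5094, -0.3421, 0.1401] yaw 88.92
tray [(0.79, [0.4736, -0.3509, 0.0034]), (0.6, [0.6471, -0.2294, 0.0087])]
cup [(0.95, [0.6471, -0.2249, -0.005])]
scriber [(0.92, [0.7306, -0.3274, 0.0377]), (0.6, [0.6471, -0.2279, 0.0074])]
collar_medium [(0.57, [0.5072, -0.3403, 0.1091])]
```

View pics/w6.png

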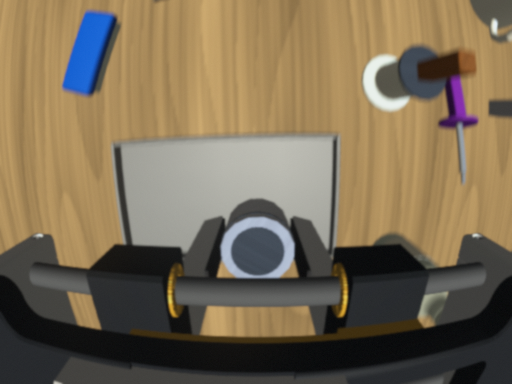

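The tray fills (120–338, 135–250) with the collar above it, the cup and brown-handled scriber are at (390,80), and the purple decoy is lying at (458,120). I'll lower the collar into the tray.

Request:
{"op": "servo_tool", "data": {
  "series": [
    [-1, [-6, 1, 50], 0],
    [-1, [-6, 1, 85], 0],
    [-1, [-6, 1, 97], 0],
    [-1, [-6, 1, 103], 0],
    [-1, [-6, 1, 103], 0]
  ]
}}

```text
t: 20.32
position: [0.5121, -0.3465, 0.0401]
ee_rot: [179.9, 0.0, 88.9]
ft_force: [0.3, -0.8, -0.8]
opening: 0.0412
grasp_force: 25.0
```

Request:
{"op": "servo_tool", "data": {
  "series": [
    [0.4, [0, 0, 0], 0],
    [0.4, [0, 0, 0], 0],
    [0.4, [0, 0, 0], 0],
    [0.4, [0, 0, -40], 0],
    [0.4, [0, 0, -100], 0]
  ]
}}

```text
t: 20.95
position: [0.5108, -0.3461, 0.1391]
ee_rot: [-179.8, -0.1, 88.9]
ft_force: [-0.3, -0.1, 0.8]
opening: 0.0656
grasp_force: 0.0
```

```bash
python3 - <<'E'
from h import *
plan(.41,.246,.22,89)
get_image("wrist")
for t in["collar_medium","cup","scriber","tray"]:
    print(t,[(round(d["score"],2),np.round(w(d["location"],"wrist"),4).tolist()) for d in landmark_of(t,"wrist")[:2]])
get_image("top")
for t in["collar_small","collar_medium"]:
  print([(round(d["score"],2),np.round(w(d["location"],"top"),4).tolist()) for d in landmark_of(t,"top")[:4]])
E
```

```text
plan [590.2, -112.2, -79.4] turn -0.1 | at [0.5108, -0.3461, 0.1391] yaw 88.92
collar_medium []
cup [(0.94, [0.6521, -0.227, 0.0011])]
scriber [(0.75, [0.7291, -0.33, 0.0413]), (0.72, [0.6481, -0.2285, 0.0097])]
tray [(0.81, [0.4756, -0.348, 0.0033])]
[(0.66, [0.4121, 0.2449, -0.0021])]
[(0.46, [0.5163, -0.3473, 0.0064])]
```

Request:
{"op": "servo_tool", "data": {
  "series": [
    [0.4, [300, -57, -40], 0],
    [0.4, [300, -57, -40], 0],
    [0.4, [300, -57, -40], 0],
    [0.4, [300, -57, -40], 0],
    [0.4, [300, -57, -40], 0]
  ]
}}

```text
t: 21.98
position: [0.4593, -0.0436, 0.1788]
ee_rot: [-179.9, -0.0, 88.9]
ft_force: [1.1, 0.3, -0.4]
opening: 0.0657
grasp_force: 0.0
```

Request:
{"op": "servo_tool", "data": {
  "series": [
    [0.4, [290, -55, 40], 0],
    [0.4, [290, -55, 40], 0],
    [0.4, [290, -55, 40], 0],
    [0.4, [290, -55, 40], 0],
    [0.4, [290, -55, 40], 0]
  ]
}}

```text
t: 22.6
position: [0.4096, 0.2475, 0.1382]
ee_rot: [-179.9, 0.0, 89.0]
ft_force: [0.6, -0.5, -0.7]
opening: 0.0659
grasp_force: 0.0
```

```bash
python3 - <<'E'
from h import *
plan(.411,.246,.028,89)
get_image("wrist")
print([(round(d["score"],2),np.round(w(d["location"],"wrist"),4).tolist()) for d in landmark_of("collar_small","wrist")[:2]])
E
```

```text
plan [-1.4, 1.6, 110.2] turn -0.0 | at [0.4096, 0.2475, 0.1382] yaw 88.98
[(0.7, [0.4097, 0.2497, 0.0037]), (0.35, [0.6768, 0.3663, 0.0016])]
```

Request:
{"op": "servo_tool", "data": {
  "series": [
    [0.4, [0, 0, 60], 0],
    [0.4, [0, 0, 110], 0],
    [0.4, [0, 0, 110], 0],
    [0.4, [0, 0, 110], 0],
    [-1, [0, 0, 110], 0]
  ]
}}

```text
t: 23.32
position: [0.4117, 0.2458, 0.0312]
ee_rot: [179.8, -0.1, 88.9]
ft_force: [0.4, 0.1, 1.0]
opening: 0.0589
grasp_force: 0.0
```

Request:
{"op": "servo_tool", "data": {
  "series": [
    [-1, [0, 0, 0], 0],
    [-1, [0, 0, 0], 0],
    [-1, [0, 0, 0], 0],
    [-1, [0, 0, 0], 0],
    [-1, [0, 0, -40], 0]
  ]
}}

```text
t: 23.95
position: [0.4094, 0.2448, 0.0677]
ee_rot: [-179.7, 0.1, 88.9]
ft_force: [0.1, 0.2, 0.0]
opening: 0.0316
grasp_force: 25.0
```

Request:
{"op": "servo_tool", "data": {
  "series": [
    [-1, [0, 0, -60], 0],
    [-1, [-258, 166, -70], 0],
    [-1, [-258, 166, -70], 0],
    [-1, [-258, 166, -70], 0],
    [-1, [-258, 166, -70], 0]
  ]
}}

```text
t: 24.58
position: [0.5426, 0.0309, 0.1374]
ee_rot: [-180.0, -0.0, 88.9]
ft_force: [0.6, -0.1, -1.9]
opening: 0.0314
grasp_force: 25.0
```

```bash
python3 - <<'E'
from h import *
s=sense();print(s["opening"],s["grasp_force"])
plan(.576,-.013,.13,89);plan(.576,-.013,.043,89)
E
```

```text
0.031383177473298364 25.00069499015808
plan [-43.3, 34.2, 7.4] turn -0.1 | at [0.5426, 0.0309, 0.1374] yaw 88.92
plan [-43.3, 34.2, 94.4] turn -0.1 | at [0.5426, 0.0309, 0.1374] yaw 88.92
```

Request:
{"op": "servo_tool", "data": {
  "series": [
    [-1, [-43, 34, 5], 0],
    [-1, [-43, 34, 40], 0],
    [-1, [-43, 34, 75], 0],
    [-1, [-43, 34, 88], 0],
    [-1, [-43, 34, 94], 0]
  ]
}}

```text
t: 25.2
position: [0.5752, -0.0107, 0.0433]
ee_rot: [-180.0, -0.0, 88.9]
ft_force: [0.3, -0.2, -1.4]
opening: 0.0315
grasp_force: 25.0
```

Request:
{"op": "servo_tool", "data": {
  "series": [
    [-1, [0, 0, 0], 0],
    [0.2, [0, 0, 0], 0],
    [0.2, [0, 0, 0], 0],
    [0.2, [0, 0, 0], 0],
    [0.2, [0, 0, -40], 0]
  ]
}}

```text
t: 25.82
position: [0.5737, -0.0107, 0.0816]
ee_rot: [-179.7, -0.0, 88.9]
ft_force: [0.8, -0.5, 0.7]
opening: 0.0561
grasp_force: 0.0
```

Request:
{"op": "servo_tool", "data": {
  "series": [
    [0.2, [0, 0, -35], 0],
    [0.2, [30, 45, -35], 0],
    [0.2, [52, 83, -35], 0],
    [0.2, [52, 83, -35], 0],
    [0.2, [52, 83, -35], 0]
  ]
}}

```text
t: 26.45
position: [0.6585, 0.0394, 0.1181]
ee_rot: [-180.0, 0.0, 88.9]
ft_force: [-0.2, 0.3, -0.8]
opening: 0.056
grasp_force: 0.0
```

```bash
python3 - <<'E'
from h import *
s=sense();print(s["opening"],s["grasp_force"])
plan(.659,.0375,.067,89)
get_image("wrist")
for t in["jaw","thumb","collar_small"]:
    print(t,[(round(d["score"],2),np.round(w(d["location"],"wrist"),4).tolist()) for d in landmark_of(t,"wrist")[:2]])
get_image("top")
for t in["collar_small","collar_medium","thumb"]:
  print([(round(d["score"],2),np.round(w(d["location"],"top"),4).tolist()) for d in landmark_of(t,"top")[:4]])
E
```

```text
0.05600201888666344 0.0
plan [-1.8, 0.6, 51.1] turn -0.1 | at [0.6585, 0.0394, 0.1181] yaw 88.92
jaw [(0.58, [0.5773, 0.0183, 0.0154])]
thumb [(0.65, [0.6594, 0.0428, 0.066]), (0.57, [0.4418, 0.0004, -0.0022])]
collar_small [(0.62, [0.5785, -0.0092, 0.0164])]
[(0.51, [0.8148, -0.0981, 0.0017]), (0.28, [0.478, -0.3452, 0.0025])]
[(0.61, [0.515, -0.3501, 0.006])]
[]
```

Request:
{"op": "servo_tool", "data": {
  "series": [
    [0.2, [-2, 0, 35], 0],
    [0.2, [-2, 0, 51], 0],
    [-1, [-2, 0, 51], 0],
    [-1, [-2, 0, 51], 0],
    [-1, [-2, 0, 51], 0]
  ],
  "force": 40
}}

```text
t: 27.48
position: [0.6595, 0.0377, 0.0685]
ee_rot: [179.9, -0.0, 88.9]
ft_force: [-0.3, 0.0, 0.3]
opening: 0.0296
grasp_force: 0.0
```

Request:
{"op": "servo_tool", "data": {
  "series": [
    [-1, [0, 0, 0], 0],
    [-1, [-6, 0, 0], 0],
    [-1, [-12, 0, 0], 0],
    [-1, [-18, 0, 0], 0],
    [-1, [-24, 0, 0], 0]
  ]
}}

```text
t: 28.1
position: [0.6585, 0.0138, 0.0683]
ee_rot: [180.0, -0.0, 88.9]
ft_force: [-5.2, 1.9, 7.4]
opening: 0.0259
grasp_force: 40.0
```

Request:
{"op": "servo_tool", "data": {
  "series": [
    [-1, [-5, 0, 0], 0],
    [-1, [-10, 0, 0], 0],
    [-1, [-14, 0, 0], 0],
    [-1, [-18, 0, 0], 0],
    [-1, [-20, 0, 0], 0]
  ]
}}

```text
t: 28.72
position: [0.6581, -0.0063, 0.0683]
ee_rot: [-180.0, -0.0, 88.9]
ft_force: [-6.7, 3.3, 6.8]
opening: 0.0255
grasp_force: 40.0
```

Request:
{"op": "servo_tool", "data": {
  "series": [
    [-1, [-1, -1, 0], 0],
    [-1, [-2, -1, 0], 0],
    [-1, [-4, -1, 0], 0],
    [-1, [-5, -1, 0], 0],
    [-1, [-5, -1, 0], 0]
  ]
}}

```text
t: 29.35
position: [0.6579, -0.0106, 0.0684]
ee_rot: [179.9, -0.1, 88.9]
ft_force: [3.8, 6.6, 5.3]
opening: 0.0257
grasp_force: 40.0
```

Request:
{"op": "servo_tool", "data": {
  "series": [
    [-1, [-1, 0, 0], 0],
    [-1, [-2, 0, 0], 0],
    [-1, [-2, 0, 0], 0],
    [-1, [-2, 0, 0], 0],
    [-1, [-2, 0, 0], 0]
  ]
}}

```text
t: 29.98
position: [0.6578, -0.0122, 0.0684]
ee_rot: [179.9, -0.1, 88.9]
ft_force: [2.5, 6.9, 4.9]
opening: 0.026
grasp_force: 40.0
```

Request:
{"op": "servo_tool", "data": {
  "series": [
    [-1, [-1, 0, 0], 0],
    [-1, [-2, 0, 0], 0],
    [-1, [-2, 0, 0], 0],
    [-1, [-2, 0, 0], 0],
    [-1, [-2, 0, 0], 0]
  ]
}}

```text
t: 30.6
position: [0.6578, -0.0139, 0.0683]
ee_rot: [179.9, -0.1, 88.9]
ft_force: [3.0, 10.1, 4.6]
opening: 0.0258
grasp_force: 40.0
```

Request:
{"op": "servo_tool", "data": {
  "series": [
    [-1, [0, 0, 0], 0],
    [-1, [0, 0, 0], 0],
    [-1, [0, 0, 0], 0],
    [-1, [0, 0, 0], 0],
    [-1, [0, 0, 0], 0]
  ]
}}

```text
t: 31.22
position: [0.6578, -0.0139, 0.0684]
ee_rot: [179.9, -0.1, 89.0]
ft_force: [3.4, 10.0, 5.3]
opening: 0.0255
grasp_force: 40.0
```

```bash
python3 - <<'E'
from h import *
s=sense();print(s["position"],s["ft_force"])
im=snap("scene","s2.png"); cv2.imwrite("pics/s2c.png",cv2.resize(im[140:260,180:320,::-1],None,fx=4,fy=4,interpolation=cv2.INTER_CUBIC))
E
```

```text
[ 0.65778753 -0.0138754   0.06837427] [3.42155511 9.96728957 5.33510395]
```

View pics/s2c.png

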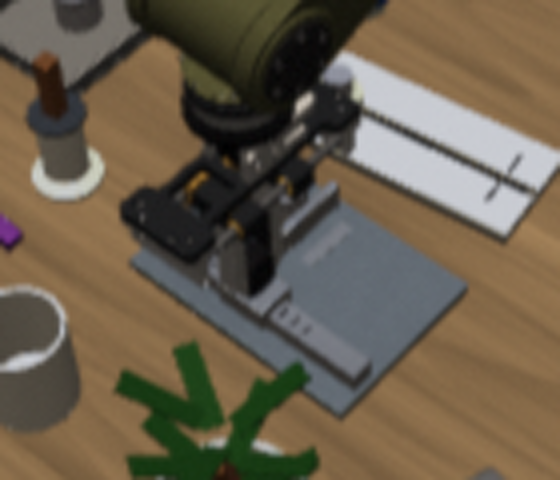

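The crop shows the jaw closed toward the collar at (320,205), though the gripper hides the collar itself. The steady 10 N at the expected position means it's pinched. I'll reopen the jaw and fetch the collar.

Request:
{"op": "servo_tool", "data": {
  "series": [
    [-1, [8, 0, 0], 0],
    [-1, [18, 0, 0], 0],
    [-1, [28, 0, 0], 0],
    [-1, [38, 0, 0], 0],
    [-1, [45, 0, 0], 0]
  ]
}}

```text
t: 31.9
position: [0.6589, 0.0297, 0.0684]
ee_rot: [179.8, 0.0, 88.9]
ft_force: [5.4, -2.7, 5.2]
opening: 0.0258
grasp_force: 40.0
```

Request:
{"op": "servo_tool", "data": {
  "series": [
    [0.2, [0, 0, 0], 0],
    [0.2, [0, 0, 0], 0],
    [0.2, [0, 0, 0], 0],
    [0.2, [0, 0, -30], 0],
    [0.2, [0, 0, -50], 0]
  ],
  "force": 25
}}

```text
t: 32.52
position: [0.6581, 0.0294, 0.1186]
ee_rot: [180.0, 0.0, 88.9]
ft_force: [0.1, 0.2, 0.5]
opening: 0.0562
grasp_force: 0.0
```

```bash
python3 - <<'E'
from h import *
plan(.576,-.041,.043,89)
get_image("wrist")
for t in["jaw","anvil","collar_small"]:
    print(t,[(round(d["score"],2),np.round(w(d["location"],"wrist"),4).tolist()) for d in landmark_of(t,"wrist")[:1]])
for n in("top","scene"):
  get_image(n)
  print([(round(d["score"],2),np.round(w(d["location"],n),4).tolist()) for d in landmark_of("collar_small",n)[:2]])
E
```

```text
plan [-72.0, -80.8, 75.6] turn -0.1 | at [0.6581, 0.0294, 0.1186] yaw 88.91
jaw [(0.57, [0.578, 0.0113, 0.0143])]
anvil []
collar_small [(0.58, [0.5755, -0.0421, 0.0143])]
[]
[(0.56, [0.5712, -0.0405, 0.01]), (0.4, [0.475, -0.3437, -0.001])]
```

Request:
{"op": "servo_tool", "data": {
  "series": [
    [0.3, [-40, -45, 0], 0],
    [0.3, [-72, -82, 0], 0],
    [0.3, [-72, -82, 0], 0],
    [0.3, [-72, -82, 50], 0],
    [0.3, [-72, -82, 75], 0]
  ]
}}

```text
t: 33.55
position: [0.5742, -0.0402, 0.04]
ee_rot: [-179.9, -0.0, 88.9]
ft_force: [1.3, 0.7, -0.6]
opening: 0.0609
grasp_force: 0.0
```

Request:
{"op": "servo_tool", "data": {
  "series": [
    [0.3, [0, 0, 0], 0],
    [-1, [0, 0, 0], 0],
    [-1, [0, 0, 0], 0],
    [-1, [0, 0, 0], 0],
    [-1, [0, 0, 0], 0]
  ]
}}

```text
t: 34.17
position: [0.5749, -0.0408, 0.043]
ee_rot: [179.9, 0.0, 88.9]
ft_force: [-0.8, 0.6, 3.1]
opening: 0.0317
grasp_force: 25.0
```

Request:
{"op": "servo_tool", "data": {
  "series": [
    [-1, [0, 0, 0], 0],
    [-1, [0, 0, -40], 0],
    [-1, [0, 0, -90], 0],
    [-1, [-30, -20, -90], 0],
    [-1, [-70, -70, -90], 0]
  ]
}}

```text
t: 34.8
position: [0.5043, -0.109, 0.1326]
ee_rot: [179.9, 0.0, 89.0]
ft_force: [-0.2, -1.1, -0.9]
opening: 0.0317
grasp_force: 25.0
```

```bash
python3 - <<'E'
from h import *
s=sense();print(s["opening"],s["grasp_force"])
plan(.435,-.348,.13,89)
E
```

```text
0.0316885538124827 25.00036507844925
plan [-240.2, -65.1, 2.6] turn 0.0 | at [0.5043, -0.109, 0.1326] yaw 89.01
```

Request:
{"op": "servo_tool", "data": {
  "series": [
    [-1, [-240, -65, 0], 0],
    [-1, [-240, -65, 0], 0],
    [-1, [-240, -65, 0], 0],
    [-1, [-240, -65, 0], 0],
    [-1, [-240, -65, 0], 0]
  ]
}}

```text
t: 35.42
position: [0.4333, -0.3504, 0.132]
ee_rot: [-180.0, 0.0, 88.7]
ft_force: [-0.2, 1.1, -0.5]
opening: 0.0313
grasp_force: 25.0
```

Request:
{"op": "servo_tool", "data": {
  "series": [
    [-1, [0, 0, 50], 0],
    [-1, [0, 0, 80], 0],
    [-1, [0, 0, 92], 0],
    [-1, [0, 0, 97], 0],
    [-1, [0, 0, 97], 0]
  ]
}}

```text
t: 36.05
position: [0.4354, -0.3473, 0.0361]
ee_rot: [180.0, 0.0, 88.9]
ft_force: [-0.3, -0.0, -0.4]
opening: 0.0314
grasp_force: 25.0
```

Request:
{"op": "servo_tool", "data": {
  "series": [
    [0.1, [0, 0, 0], 0],
    [0.1, [0, 0, 0], 0],
    [0.1, [0, 0, 0], 0],
    [0.1, [0, 0, -40], 0],
    [0.1, [0, 0, -100], 0]
  ]
}}

```text
t: 36.67
position: [0.4342, -0.3468, 0.1354]
ee_rot: [-179.9, -0.1, 88.9]
ft_force: [-0.1, -0.7, 0.7]
opening: 0.0513
grasp_force: 0.0
```

```bash
python3 - <<'E'
from h import *
plan(.65,-.2275,.24,89)
get_image("top")
for t in["collar_small","collar_medium","tray","seam_start","seam_end","cup","scriber"]:
  print(t,[(round(d["score"],2),np.round(w(d["location"],"top"),4).tolist()) for d in landmark_of(t,"top")[:2]])
get_image("wrist")
for t in["collar_small","collar_medium"]:
  print(t,[(round(d["score"],2),np.round(w(d["location"],"wrist"),4).tolist()) for d in landmark_of(t,"wrist")[:2]])
E
```

```text
plan [123.6, 213.2, -104.9] turn -0.1 | at [0.4342, -0.3468, 0.1354] yaw 88.91
collar_small [(0.68, [0.4349, -0.3491, 0.0041])]
collar_medium [(0.72, [0.5164, -0.3493, 0.0032])]
tray [(0.92, [0.4764, -0.3476, 0.0011])]
seam_start [(0.66, [0.4449, -0.0591, 0.0156]), (0.52, [0.651, -0.2328, -0.0023])]
seam_end [(0.67, [0.4345, 0.0616, 0.0131])]
cup [(0.55, [0.6501, -0.2341, -0.0035])]
scriber [(0.7, [0.6507, -0.2289, 0.0095]), (0.19, [0.3244, 0.184, -0.0023])]
collar_small [(0.9, [0.4366, -0.3464, 0.0092])]
collar_medium [(0.65, [0.5102, -0.3483, 0.0057])]
```

Request:
{"op": "servo_tool", "data": {
  "series": [
    [1, [10, 15, -60], 0],
    [1, [85, 215, -110], 0],
    [1, [85, 215, -110], 0],
    [1, [85, 215, -110], 0],
    [1, [85, 215, -110], 0]
  ]
}}

```text
t: 37.85
position: [0.6537, -0.2647, 0.245]
ee_rot: [-180.0, -0.0, 89.0]
ft_force: [-0.7, 0.9, 0.4]
opening: 0.0935
grasp_force: 0.0
```

```bash
python3 - <<'E'
from h import *
plan(.65,-.2275,.115,89)
im=snap("wrist","w7.png")
for t in["cup","scriber"]:
  print(t,[(round(d["score"],2),np.round(w(d["location"],"wrist"),4).tolist()) for d in landmark_of(t,"wrist")[:2]])
  print(t,[(round(d["score"],2),d["pixels"].sum(),np.argwhere(d["pixels"]).mean(0)[::-1].round()) for d in regions_of(t,"wrist")[:3]])
cv2.imwrite("pics/w7c.png",cv2.resize(im[100:290,160:350,::-1],None,fx=3,fy=3,interpolation=cv2.INTER_CUBIC))
E
```

```text
plan [37.1, -4.3, 130.0] turn 0.0 | at [0.6537, -0.2647, 0.245] yaw 89.02
cup []
cup [(0.65, np.int64(228), array([257., 130.]))]
scriber [(0.87, [0.6454, -0.2267, 0.0067]), (0.73, [0.7267, -0.3344, 0.0374])]
scriber [(0.82, np.int64(1368), array([253., 148.])), (0.55, np.int64(1038), array([314., 167.]))]
```

View pics/w7c.png

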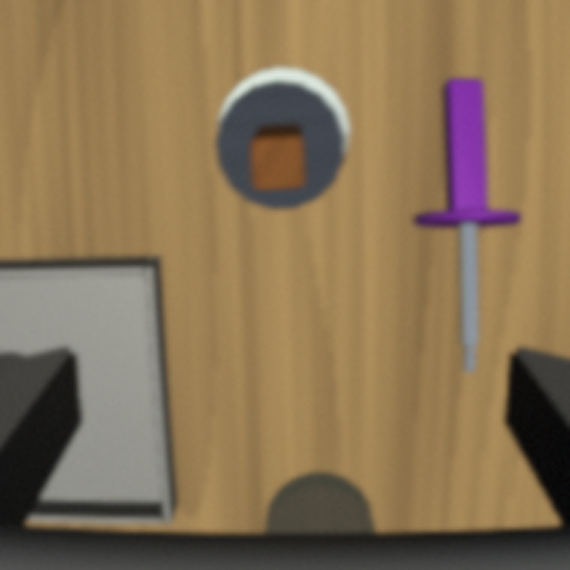

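The scriber's brown square handle top is at crop (278,162), turned a few degrees. The purple decoy lies well clear at (465,220).

```bash
python3 - <<'E'
from h import *
im=cv2.imread("pics/w7.png"); hsv=cv2.cvtColor(im,cv2.COLOR_BGR2HSV)
s=im[140:168,238:268].astype(int); 
m=np.zeros(im.shape[:2],np.uint8); sub=(s[...,2]-s[...,0]>45)&(s[...,2]>105); m[140:168,238:268]=sub
n,l,st,c=cv2.connectedComponentsWithStats(m); k=1+st[1:,4].argmax(); pts=np.argwhere(l==k)[:,::-1]
print(len(pts),c[k]); w_=np.array([atz(p,.139) for p in [c[k]]]);print(w_)
ct,A,o=cam("wrist")
u=pts-[ct["cx"],ct["cy"]]; r=np.hypot(*u.T)[:,None]; th=r/ct["fx"]; v=np.c_[u/r*np.sin(th),np.cos(th)]@A.T
P=(o+v*((.139-o[2])/v[:,2])[:,None])[:,:2].astype(np.float32)
print(cv2.minAreaRect(P*1000), P.mean(0))
plan(*P.mean(0),.115,94)
E
```

```text
269 [252.10037175 153.81412639]
[[ 0.64739237 -0.22713804]]
((647.2974243164062, -227.3224639892578), (14.49245834350586, 14.388731002807617), 88.90119934082031) [ 0.64739054 -0.22714233]
plan [39.4, -4.1, 129.6] turn -5.1 | at [0.6509, -0.2667, 0.2445] yaw 88.9
```

Request:
{"op": "servo_tool", "data": {
  "series": [
    [0.1, [41, -2, 0], -3],
    [0.1, [41, -2, 40], -3],
    [0.1, [41, -2, 90], -3],
    [0.1, [41, -2, 125], -3],
    [0.1, [41, -2, 130], -3]
  ],
  "force": 40
}}

```text
t: 38.72
position: [0.6485, -0.2257, 0.1132]
ee_rot: [-179.8, -0.1, 91.9]
ft_force: [0.2, -0.8, 0.7]
opening: 0.0522
grasp_force: 0.0
```

Request:
{"op": "servo_tool", "data": {
  "series": [
    [0.1, [0, 0, 0], 0],
    [-1, [0, 0, 0], 0],
    [-1, [0, 0, 0], 0],
    [-1, [0, 0, 0], 0],
    [-1, [0, 0, 0], 0]
  ]
}}

```text
t: 39.35
position: [0.6503, -0.2253, 0.1156]
ee_rot: [180.0, 0.0, 91.9]
ft_force: [0.5, -0.4, 1.9]
opening: 0.0156
grasp_force: 40.0
```

```bash
python3 - <<'E'
from h import *
s=sense();print(s["ft_force"],s["opening"],s["grasp_force"])
plan(.65,-.2275,.24,92)
E
```

```text
[ 0.47625462 -0.36128566  1.87725587] 0.015619150779345045 39.99334216117859
plan [-2.2, -0.3, -124.4] turn -0.1 | at [0.6503, -0.2253, 0.1156] yaw 91.92
```

Request:
{"op": "servo_tool", "data": {
  "series": [
    [-1, [0, 0, -20], 0],
    [-1, [0, 0, -50], 0],
    [-1, [0, 0, -90], 0],
    [-1, [0, 0, -125], 0],
    [-1, [0, 0, -125], 0]
  ]
}}

```text
t: 39.98
position: [0.651, -0.2256, 0.2449]
ee_rot: [179.7, 0.1, 91.9]
ft_force: [0.2, -0.8, -1.0]
opening: 0.0158
grasp_force: 40.0
```

Request:
{"op": "servo_tool", "data": {
  "series": [
    [-1, [40, -45, 0], 0],
    [-1, [80, -90, 0], 0],
    [-1, [120, -140, 0], 0],
    [-1, [155, -180, 0], 0],
    [-1, [173, -200, 0], 0]
  ]
}}

```text
t: 40.6
position: [0.4425, -0.0578, 0.2402]
ee_rot: [-180.0, -0.0, 92.0]
ft_force: [0.3, 0.6, -0.3]
opening: 0.0158
grasp_force: 40.0
```

Request:
{"op": "servo_tool", "data": {
  "series": [
    [-1, [0, 0, 20], 0],
    [-1, [0, 0, 40], 0],
    [-1, [0, 0, 40], 0],
    [-1, [0, 0, 40], 0],
    [-1, [0, 0, 40], 0]
  ]
}}

```text
t: 41.22
position: [0.4448, -0.0592, 0.201]
ee_rot: [179.9, 0.0, 91.9]
ft_force: [-0.0, -1.2, -0.4]
opening: 0.016
grasp_force: 40.0
```

```bash
python3 - <<'E'
from h import *
plan(.446,-.062,.2,92)
c0=calibration("wrist");im=snap("wrist","w8.png");c1=calibration("wrist");print(c0["origin"],c1["origin"])
for t in["scriber","seam_start","seam_end","panel"]:
  print(t,[(round(d["score"],2),np.round(w(d["location"],"wrist"),4).tolist()) for d in landmark_of(t,"wrist")[:2]])
cv2.imwrite("pics/w8c.png",cv2.resize(im[30:290,130:390,::-1],None,fx=2.3,fy=2.3,interpolation=cv2.INTER_CUBIC))
E
```

```text
plan [-2.8, 1.1, 1.0] turn -0.1 | at [0.4448, -0.0592, 0.201] yaw 91.92
[0.44268886 0.00902395 0.36138718] [0.44266364 0.0090325  0.36129285]
scriber [(0.69, [0.4424, -0.0624, 0.0951])]
seam_start [(0.93, [0.4456, -0.0583, 0.0103])]
seam_end [(0.97, [0.4337, 0.0613, 0.0136]), (0.73, [0.8173, -0.0904, 0.0005])]
panel [(0.79, [0.4432, 0.003, -0.001])]
```

View pics/w8c.png

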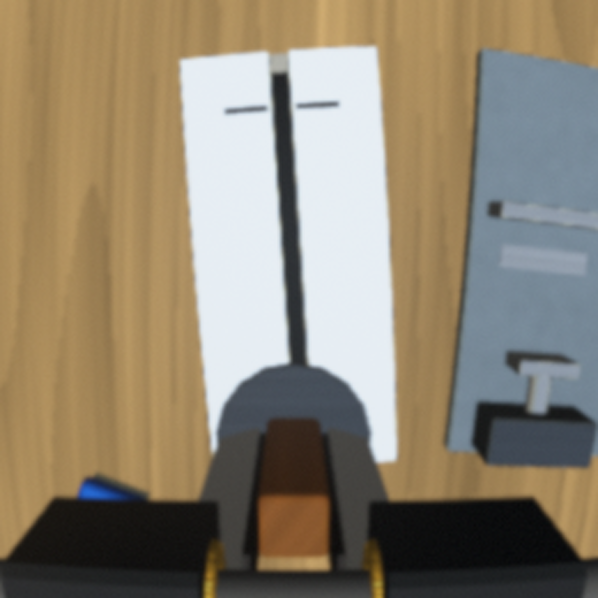

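The scriber hangs straight (guard at (293,410)). The joint runs from (298,362) up to the tick at about (283,107).

```bash
python3 - <<'E'
from h import *
f=lambda p:(p[0]/2.3+130-.3,p[1]/2.3+30-.3)
P={k:atz(f(k),.014) for k in[(298,355),(292,250),(288,180),(283,107),(281,80),(279,50),(180,60),(377,46),(397,462)]}
for k,v in P.items():print(k,v.round(4))
A,B=P[(283,107)],P[(298,355)]; d=(A-B)/np.linalg.norm(A-B); print("dir",d,"yaw",np.degrees(np.arctan2(-d[0],d[1])),"start",A-.12*d)
o,v=ray(f((293,366)));print("guard front at z",o+v*((.2-.1056+.067)-o[2])/v[2])
print(sense()["position"])
E
```

```text
(298, 355) [ 0.4479 -0.0647]
(292, 250) [ 0.4429 -0.0105]
(288, 180) [0.4397 0.025 ]
(283, 107) [0.4359 0.0623]
(281, 80) [0.4344 0.0764]
(279, 50) [0.4328 0.0923]
(180, 60) [0.3828 0.0867]
(377, 46) [0.4822 0.097 ]
(397, 462) [ 0.5041 -0.1223]
dir [-0.094116    0.99556124] yaw 5.400442622765546 start [ 0.4471854  -0.05712831]
guard front at z [ 0.44427077 -0.036748    0.1614    ]
[ 0.44462247 -0.05914347  0.20055396]
```

Request:
{"op": "servo_tool", "data": {
  "series": [
    [-1, [-2, 2, 25], 0],
    [-1, [-2, 2, 50], 0],
    [-1, [-2, 2, 65], 0],
    [-1, [-2, 2, 72], 0],
    [-1, [-2, 2, 74], 0]
  ]
}}

```text
t: 42.1
position: [0.4468, -0.0611, 0.1265]
ee_rot: [180.0, 0.0, 91.9]
ft_force: [-1.1, 0.3, -0.4]
opening: 0.0159
grasp_force: 40.0
```

```bash
python3 - <<'E'
from h import *
print(sense()["ft_force"]);plan(.4467,-.0615,.115,92)
im=snap("wrist","w9.png")
print([(round(d["score"],2),np.round(w(d["location"],"wrist"),4).tolist()) for d in landmark_of("scriber","wrist")[:2]])
im=snap("scene","s3.png"); cv2.imwrite("pics/s3c.png",cv2.resize(im[130:210,235:335,::-1],None,fx=6,fy=6,interpolation=cv2.INTER_CUBIC))
print([(round(d["score"],2),np.round(w(d["location"],"scene"),4).tolist()) for d in landmark_of("scriber","scene")[:2]])
E
```

```text
[-1.08745665  0.28956281 -0.38020461]
plan [-0.4, -0.1, 11.5] turn -0.1 | at [0.4468, -0.0611, 0.1265] yaw 91.92
[(0.77, [0.4469, -0.0625, 0.0191])]
[(0.73, [0.729, -0.3308, 0.0394]), (0.54, [0.5861, 0.4537, 0.0022])]
```

View pics/s3c.png

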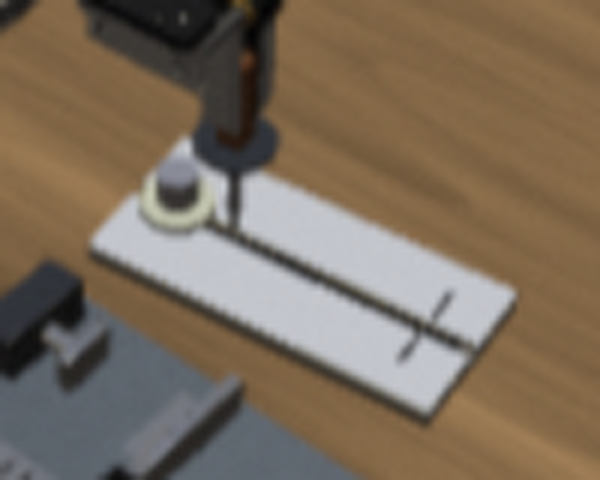

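The tip at (234,228) hangs right over the joint beside the pole foot. I'll lower it slowly.

Request:
{"op": "servo_tool", "data": {
  "series": [
    [-1, [0, 0, 2.5], 0],
    [-1, [0, 0, 5], 0],
    [-1, [0, 0, 7.5], 0],
    [-1, [0, 0, 10], 0],
    [-1, [0, 0, 11.5], 0]
  ]
}}

```text
t: 42.92
position: [0.4466, -0.061, 0.1146]
ee_rot: [-180.0, -0.0, 91.9]
ft_force: [-0.3, 0.3, -0.6]
opening: 0.0159
grasp_force: 40.0
```

Request:
{"op": "servo_tool", "data": {
  "series": [
    [-1, [0, 0, 0], 0],
    [-1, [0, 0, 0], 0],
    [-1, [0, 0, 0], 0],
    [-1, [1, 0, 0], 0],
    [-1, [3, -0.2, 0], 0]
  ]
}}

```text
t: 43.55
position: [0.4463, -0.058, 0.1149]
ee_rot: [180.0, -0.0, 91.9]
ft_force: [-0.2, 0.9, -1.1]
opening: 0.016
grasp_force: 40.0
```

```bash
python3 - <<'E'
from h import *
print(sense()["ft_force"]);plan(.4350,.061,.115,92)
get_image("wrist")
print([(round(d["score"],2),np.round(w(d["location"],"wrist"),4).tolist()) for d in landmark_of("scriber","wrist")[:2]])
E
```

```text
[-0.16147127  0.91395614 -1.11319268]
plan [119.3, -7.3, -0.1] turn -0.1 | at [0.4463, -0.058, 0.1149] yaw 91.91
[(0.71, [0.4468, -0.0585, 0.0072])]
```

Request:
{"op": "servo_tool", "data": {
  "series": [
    [-1, [3.5, -0.2, 0], 0],
    [-1, [7.5, -0.5, 0], 0],
    [-1, [11.5, -0.7, 0], 0],
    [-1, [15.5, -0.9, 0], 0],
    [-1, [19.5, -1.2, 0], 0]
  ]
}}

```text
t: 44.28
position: [0.4445, -0.0383, 0.1149]
ee_rot: [180.0, -0.0, 91.9]
ft_force: [-0.1, -1.1, -0.6]
opening: 0.0159
grasp_force: 40.0
```

Request:
{"op": "servo_tool", "data": {
  "series": [
    [-1, [4, -0.2, 0], 0],
    [-1, [8, -0.5, 0], 0],
    [-1, [12, -0.7, 0], 0],
    [-1, [16, -1, 0], 0],
    [-1, [20, -1.2, 0], 0]
  ]
}}

```text
t: 44.9
position: [0.4426, -0.0184, 0.1149]
ee_rot: [-180.0, -0.0, 91.9]
ft_force: [-0.3, 0.6, -0.8]
opening: 0.0159
grasp_force: 40.0
```

Request:
{"op": "servo_tool", "data": {
  "series": [
    [-1, [4, -0.2, 0], 0],
    [-1, [8, -0.5, 0], 0],
    [-1, [12, -0.7, 0], 0],
    [-1, [16, -1, 0], 0],
    [-1, [20, -1.2, 0], 0]
  ]
}}

```text
t: 45.52
position: [0.4407, 0.0016, 0.1149]
ee_rot: [-180.0, 0.0, 91.9]
ft_force: [-0.0, 0.4, -0.9]
opening: 0.0157
grasp_force: 40.0
```

```bash
python3 - <<'E'
from h import *
print(sense()["ft_force"]);plan(.4350,.061,.115,92)
get_image("wrist")
for t in("scriber","seam_end"):print([(round(d["score"],2),np.round(w(d["location"],"wrist"),4).tolist()) for d in landmark_of(t,"wrist")[:2]])
E
```

```text
[-0.01906529  0.4410493  -0.89715855]
plan [59.6, -3.7, -0.1] turn -0.1 | at [0.4407, 0.0016, 0.1149] yaw 91.92
[(0.66, [0.4418, -0.0018, 0.0043]), (0.35, [0.6565, 0.0354, 0.0676])]
[(0.84, [0.4351, 0.0622, 0.0124])]
```

Request:
{"op": "servo_tool", "data": {
  "series": [
    [-1, [4, -0.2, 0], 0],
    [-1, [8, -0.5, 0], 0],
    [-1, [12, -0.7, 0], 0],
    [-1, [16, -1, 0], 0],
    [-1, [20, -1.2, 0], 0]
  ]
}}

```text
t: 46.3
position: [0.4388, 0.0215, 0.1149]
ee_rot: [-180.0, -0.0, 91.9]
ft_force: [0.6, -0.4, -1.1]
opening: 0.0159
grasp_force: 40.0
```

Request:
{"op": "servo_tool", "data": {
  "series": [
    [-1, [4, -0.2, 0], 0],
    [-1, [8, -0.5, 0], 0],
    [-1, [12, -0.7, 0], 0],
    [-1, [16, -1, 0], 0],
    [-1, [20, -1.2, 0], 0]
  ]
}}

```text
t: 46.92
position: [0.437, 0.0414, 0.1149]
ee_rot: [180.0, -0.0, 91.9]
ft_force: [0.7, 0.6, 0.3]
opening: 0.0158
grasp_force: 40.0
```

Request:
{"op": "servo_tool", "data": {
  "series": [
    [-1, [4, -0.2, 0], 0],
    [-1, [8, -0.5, 0], 0],
    [-1, [12, -0.7, 0], 0],
    [-1, [16, -1, 0], 0],
    [-1, [20, -1.2, 0], 0]
  ]
}}

```text
t: 47.55
position: [0.4351, 0.0614, 0.1148]
ee_rot: [-180.0, -0.0, 91.9]
ft_force: [-0.6, -0.8, -0.8]
opening: 0.0159
grasp_force: 40.0
```

Request:
{"op": "servo_tool", "data": {
  "series": [
    [-1, [1, 0, 0], 0],
    [-1, [1, 0, 0], 0],
    [-1, [1, 0, 0], 0],
    [-1, [1, 0, 0], 0],
    [-1, [1, 0, 0], 0]
  ]
}}

```text
t: 48.18
position: [0.4351, 0.0621, 0.1149]
ee_rot: [-180.0, -0.0, 91.9]
ft_force: [-0.5, 0.0, 0.4]
opening: 0.0156
grasp_force: 40.0
```

```bash
python3 - <<'E'
from h import *
print(sense()["ft_force"]);plan(.4350,.061,.115,92)
get_image("wrist")
for t in("scriber","seam_end"):print([(round(d["score"],2),np.round(w(d["location"],"wrist"),4).tolist()) for d in landmark_of(t,"wrist")[:2]])
E
```

```text
[-0.52860749  0.00240631  0.38448096]
plan [-1.1, -0.1, -0.1] turn -0.1 | at [0.4351, 0.0621, 0.1149] yaw 91.92
[(0.57, [0.433, 0.0596, 0.0088])]
[(0.86, [0.4355, 0.062, 0.0102])]
```

Request:
{"op": "servo_tool", "data": {
  "series": [
    [-1, [2, -0.1, 0], 0],
    [-1, [3, -0.2, 0], 0],
    [-1, [3, -0.2, 0], 0],
    [-1, [3, -0.2, 0], 0],
    [-1, [3, -0.2, 0], 0]
  ]
}}

```text
t: 48.95
position: [0.4348, 0.0651, 0.1149]
ee_rot: [-180.0, -0.0, 91.9]
ft_force: [0.1, -0.4, -0.1]
opening: 0.0157
grasp_force: 40.0
```

Request:
{"op": "servo_tool", "data": {
  "series": [
    [-1, [0, 0, -3], 0],
    [-1, [0, 0, -6], 0],
    [-1, [0, 0, -9], 0],
    [-1, [0, 0, -12], 0],
    [-1, [0, 0, -15], 0]
  ]
}}

```text
t: 49.58
position: [0.4348, 0.0651, 0.1301]
ee_rot: [180.0, -0.0, 91.9]
ft_force: [-0.2, -0.3, -0.4]
opening: 0.0161
grasp_force: 40.0
```

Request:
{"op": "servo_tool", "data": {
  "series": [
    [-1, [0, 0, -30], 0],
    [-1, [0, 0, -70], 0],
    [-1, [0, 0, -110], 0],
    [-1, [0, 0, -110], 0],
    [-1, [0, 0, -110], 0]
  ]
}}

```text
t: 50.2
position: [0.4344, 0.0651, 0.2391]
ee_rot: [-179.9, 0.0, 91.9]
ft_force: [-0.3, 1.0, -0.9]
opening: 0.0159
grasp_force: 40.0
```

```bash
python3 - <<'E'
from h import *
plan(.65,-.2255,.24,92)
E
```

```text
plan [-297.6, 205.7, -1.1] turn -0.1 | at [0.4344, 0.0651, 0.2391] yaw 91.92
```

Request:
{"op": "servo_tool", "data": {
  "series": [
    [-1, [-25, 18, 0], 0],
    [-1, [-65, 45, 0], 0],
    [-1, [-105, 73, 0], 0],
    [-1, [-145, 101, 0], 0],
    [-1, [-185, 129, 0], 0]
  ]
}}

```text
t: 50.82
position: [0.5703, -0.1168, 0.2381]
ee_rot: [-179.9, -0.0, 91.9]
ft_force: [0.2, 0.9, -0.1]
opening: 0.0158
grasp_force: 40.0
```

Request:
{"op": "servo_tool", "data": {
  "series": [
    [-1, [-40, 28, 0], 0],
    [-1, [-80, 55, 0], 0],
    [-1, [-105, 72, 0], 0],
    [-1, [-113, 77, 0], 0],
    [-1, [-113, 77, 0], 0]
  ]
}}

```text
t: 51.45
position: [0.6504, -0.2255, 0.2387]
ee_rot: [-179.9, -0.0, 91.9]
ft_force: [-0.3, 1.2, 0.0]
opening: 0.0161
grasp_force: 40.0
```

```bash
python3 - <<'E'
from h import *
plan(.65,-.2255,.116,92)
im=snap("wrist","w10.png")
for t in("scriber","cup"):print([(round(d["score"],2),np.round(w(d["location"],"wrist"),4).tolist()) for d in landmark_of(t,"wrist")[:3]])
cv2.imwrite("pics/w10c.png",cv2.resize(im[100:300,150:370,::-1],None,fx=2.5,fy=2.5,interpolation=cv2.INTER_CUBIC))
E
```

```text
plan [-0.1, -0.2, 122.7] turn -0.1 | at [0.6504, -0.2255, 0.2387] yaw 91.91
[(0.96, [0.7301, -0.3279, 0.0404]), (0.89, [0.6472, -0.2277, 0.134])]
[(0.72, [0.6462, -0.2247, -0.0017])]
```

View pics/w10c.png

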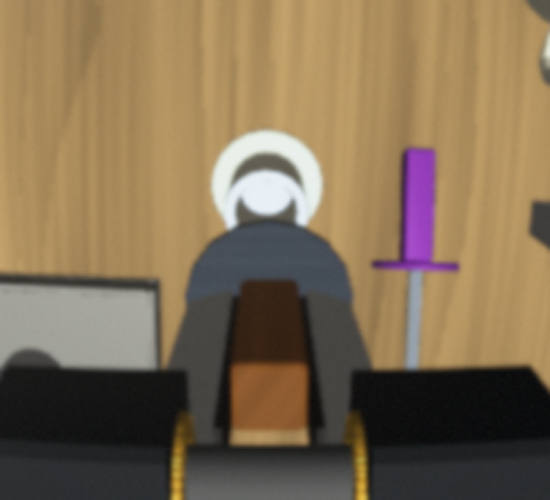

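The cup at (267,195) lies right under the held scriber, which is at the pose I pulled it from. I'll lower it in.

Request:
{"op": "servo_tool", "data": {
  "series": [
    [-1, [0, 0, 30], 0],
    [-1, [0, 0, 60], 0],
    [-1, [0, 0, 90], 0],
    [-1, [0, 0, 112], 0],
    [-1, [0, 0, 120], 0]
  ]
}}

```text
t: 52.22
position: [0.6502, -0.2249, 0.119]
ee_rot: [-179.9, -0.0, 92.0]
ft_force: [-0.1, 0.3, -1.6]
opening: 0.0162
grasp_force: 40.0
```

Request:
{"op": "servo_tool", "data": {
  "series": [
    [-1, [0, 0, 2], 0],
    [-1, [0, 0, 2], 0],
    [-0.3, [0, 0, 2], 0],
    [-0.3, [0, 0, 2], 0],
    [-0.3, [0, 0, 2], 0]
  ]
}}

```text
t: 52.85
position: [0.6507, -0.2258, 0.1181]
ee_rot: [180.0, 0.0, 91.9]
ft_force: [-0.7, 1.1, 0.1]
opening: 0.0328
grasp_force: 0.0
```

Request:
{"op": "servo_tool", "data": {
  "series": [
    [-0.3, [0, 0, -20], 0],
    [-0.3, [0, 0, -60], 0],
    [-0.3, [0, 0, -110], 0],
    [-0.3, [0, 0, -110], 0],
    [-0.3, [-40, 0, -110], 0]
  ]
}}

```text
t: 53.48
position: [0.6526, -0.2642, 0.2295]
ee_rot: [179.9, 0.0, 92.1]
ft_force: [0.6, -0.7, -0.4]
opening: 0.0329
grasp_force: 0.0
```

```bash
python3 - <<'E'
from h import *
s=sense();print(s["position"],s["ft_force"],s["opening"],s["grasp_force"])
for n in("wrist","top","scene"):
  get_image(n)
  for t in("scriber","cup","collar_medium","collar_small","collar_large"):print(n,t,[(round(d["score"],2),np.round(w(d["location"],n),4).tolist()) for d in landmark_of(t,n)[:3]])
im=snap("scene","s5.png"); cv2.imwrite("pics/s5c.png",cv2.resize(im[100:220,120:260,::-1],None,fx=4.5,fy=4.5,interpolation=cv2.INTER_CUBIC))
E
```

```text
[ 0.6525808  -0.26423271  0.22949627] [ 0.62088486 -0.67026542 -0.37256778] 0.03285655946871078 0.0
wrist scriber [(0.98, [0.7292, -0.3373, 0.0366]), (0.75, [0.6474, -0.2294, 0.009])]
wrist cup []
wrist collar_medium [(0.63, [0.5066, -0.3492, 0.0048])]
wrist collar_small [(0.64, [0.4076, -0.321, 0.0061])]
wrist collar_large []
top scriber [(0.63, [0.6496, -0.2268, 0.0103]), (0.32, [0.6905, 0.2408, -0.0025])]
top cup [(0.74, [0.6531, -0.2271, 0.0068]), (0.65, [0.6525, -0.2323, -0.0023])]
top collar_medium []
top collar_small []
top collar_large []
scene scriber [(0.64, [0.7287, -0.329, 0.0399]), (0.47, [0.651, -0.2233, 0.01])]
scene cup [(0.67, [0.6491, -0.2232, 0.002])]
scene collar_medium [(0.51, [0.5071, -0.3453, 0.0038])]
scene collar_small [(0.69, [0.403, -0.3207, 0.0026])]
scene collar_large [(0.34, [0.6518, 0.0296, 0.0629]), (0.3, [0.6115, 0.0008, 0.0014])]
```

View pics/s5c.png

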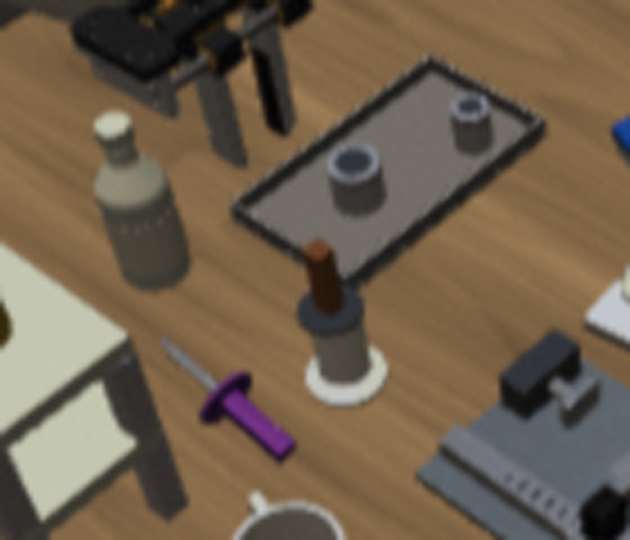

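The scriber stands in its cup at (335,330). Both collars stand upright in the tray, at (357,178) and (470,122). The small one was knocked aside but is still well inside the limits. Nothing is touching the gripper, so I'm handing in.

```bash
python3 -c "
from rig import job_done; print(job_done())"
```

```text
the job is handed in; nothing more can be done
None
```

I gauged the medium and small collars in that order (no large collar was there) and left both standing in the parts tray. I scribed the joint from the pole foot to the tick and put the scriber back in its cup, and the job is handed in at about 54 s with no verdict returned.

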